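Unlatch the test-bay gate and hold it open

ROBOT

A 7-joint arm with a two-finger parallel gripper is mounted at the origin on the work surface. World frame = base frame: x ahead of the robot, y to its left, z up, the work surface at z = 0. Lengths are in m, angles in rad, forces in N, time in s.
With the tool pointing down it reaches from about 0.4 to 0.85 m from the base axis. Payload 4.5 kg.
Tool frame: the origin (TCP) lies midway between the tips of the shut fingers; the grasp point (between the pads) lies 19 mm behind it; x points along the fingers, y is the direction in which the jaws open and shut, and the axes are right-handed (so a half turn about x gives the same grasp; the last joint's range is limited). The gripper opens to 88 mm and grips with 3 to 60 N. Pads are 18 mm wide; open, the fingers measure 123 mm over their backs; the gripper's body (75 mm by 187 mm) begins 45 mm behind the grasp point.
Start: joints at [1.205, 0.689, -0.195, 1.565, 0.157, 0.902, -0.215], TCP at [0.243, -0.576, 0.239] pointing down, gripper open.
Joint ranges: [-3.01, 3.01], [-0.46, 2.08], [-1.47, 1.51], [0.13, 2.56], [-1, 4.14], [0.04, 2.09], [-2.66, 2.66]. Speed limits (rad/s): [2.57, 2.57, 3.14, 3.14, 3.14, 3.14, 3.14].

INTERFACE

Orientations are given as a unit quaternion [x, y, z, w].
In Python, from plant import r gives the robot as it stands.
- The arm moves only by the tool arm_command, never from a script. Its argument "plan" is a list of rows, each a list of 5 numbers: the finger opening in m, from 0 to 0.0881, then the shift along the tool's x, y, z in m, then the turn about the tool's x in rad. In form: [[grip, dx, dy, dz, roll], ...]. A call has 1 to 12 rows; each row shifts and turns the commanded pose from where the row before left it, along the tool's axes as they then stand; what a row does not reach is not made up. A row lasts 1/8 s, in which the tool goes at most 62.5 mm and 10.7 degrees, less where a joint would pass 70% of its speed; a pose out of reach is approached as far as the arm can. A call is refused whole if a number of a shift passes 0.0625 or a number of a turn 0.188, either way. A call with a gripper value outside its range is refused whole. The fingers move at their own pace and stop on an object; "force" is the grip in N (left out, the last holds). Time passes only in rows, so rows that do not move let the fingers close. It gives the time, the measured TCP pose, the force and the opening at its end, in the units of the state.
- r.get_state(): the state, without advancing time (a new reading comes with each control period).
- r.snapshot(name): name is "scene" or "top" or "wrist"; returns (picture, depth): 420x560x3 uint8, red, green, blue; 420x560 float32, m along the optical axis (not along the pixel's ray), 0 where there is no reading.
- r.calibration(name): a dict with "fx", "fy", "cx", "cy" (pixels), "eye" and "orientation" of the camera in the world; the wrist camera has in their place "mount" (4x4, takes a point from camera to tool coordinates, whose origin is the TCP and whose axes are the tool frame's). Camera axes: x right, y down, z forward; pixel columns grow to the right and rows downward; lengths in m; the calibration is good to about 2 mm. A picture is of the moment at which its call begins: read the wrist's pose just before it. calibration takes no time and is no camera call.
- r.finish_job(): hands the job in, once; it reports no verdict.
The state is a dict: "clock": time; "q": joint angles; "qd": joint speeds; "joint_torque": joint torques, N m; "tool_pos": TCP position; "eef_rot": TCP orientation; "contact_force": force on the tool from outside, world axes, zero at the start; "moment": the same for the moment, N m; "opening": opening from 0.0 (shut) to 1.0 (fully open).
Only numpy, scipy, OpenCV 4.12 (cv2) and the standard library are available. Lean on these libraries where they do the work, as an engineer would, in place of code of your own. Each camera call takes 0.05 s, during which the arm holds its last target.

TASK

A colleague needs both hands to lift the module out of the bench test bay. Squeeze the green catch fully open first and then the red one, each by pinching its two ears together, and then swing the gate out towards you by its orange post, past its detent, until it stands about square to the bay. It closes by itself, so finish while still holding the gate wide open and still by the post, without having shifted the module, the blue parts bin, the screwdriver or the terminal strip.

Things in the scene. Friction and masses are not known exactly. Their poses are not given: they have to be found in the camera images.
- catch_green_grip (a point): point midway between the green catch's two ears at gripping height, 198 mm above the bench. x points into the bay, away from the robot; y along the gate towards its hinge; z up. Ears at +y and -y, each 30 mm long in x (centred here), 8 mm thick, leaning outwards, tops 13 mm above the point. Squeeze them along y.
- catch_green: green clothes-peg catch on the header bar over the gate; origin under it, axes as its grip point. About 59 mm over the ear tops when shut, under 30 mm when squeezed open, 22 mm at its stops; it stays open when let go. The catches are 115 mm apart along the gate; which is nearer the hinge varies. 25 mm or more is free outside the ears.
- catch_red_grip (a point): point midway between the red catch's two ears at gripping height, 198 mm above the bench. x points into the bay, away from the robot; y along the gate towards its hinge; z up. Ears at +y and -y, each 30 mm long in x (centred here), 8 mm thick, leaning outwards, tops 13 mm above the point. Squeeze them along y.
- catch_red: red clothes-peg catch on the header bar over the gate; origin under it, axes as its grip point. About 59 mm over the ear tops when shut, under 30 mm when squeezed open, 22 mm at its stops; it stays open when let go. The catches are 115 mm apart along the gate; which is nearer the hinge varies. 25 mm or more is free outside the ears.
- green_left (a joint): one jaw of the green catch (on its +y side): 0 = shut, 0.40 rad = stop, ear fully inwards. Starts at 0 to 0.05. Locks the gate below about 0.25, clear of it above 0.3. Turning it takes 0.12 N m (about 3 N at the ear); friction alone keeps it where it is left, it has no spring.
- green_right (a joint): one jaw of the green catch (on its -y side): 0 = shut, 0.40 rad = stop, ear fully inwards. Starts at 0 to 0.05. Locks the gate below about 0.25, clear of it above 0.3. Turning it takes 0.12 N m (about 3 N at the ear); friction alone keeps it where it is left, it has no spring.
- red_left (a joint): one jaw of the red catch (on its +y side): 0 = shut, 0.40 rad = stop, ear fully inwards. Starts at 0 to 0.05. Locks the gate below about 0.25, clear of it above 0.3. Turning it takes 0.12 N m (about 3 N at the ear); friction alone keeps it where it is left, it has no spring.
- red_right (a joint): one jaw of the red catch (on its -y side): 0 = shut, 0.40 rad = stop, ear fully inwards. Starts at 0 to 0.05. Locks the gate below about 0.25, clear of it above 0.3. Turning it takes 0.12 N m (about 3 N at the ear); friction alone keeps it where it is left, it has no spring.
- gate (a joint): gate swing: 0 = shut; grows as the free end swings out towards the robot, clockwise from above; stop at 1.6 rad. A spring closes it (0.15 N m shut, 0.5 N m wide open); a ball detent resists at 0.15 to 0.95 rad (0.7 N m in all at first, 6 N at the post). Let go when wide, it falls back to about 0.94. Clear panel in an aluminium frame, 235 mm long from the hinge, 12 mm thick, top 122 mm above the bench, keepers to 146.
- gate_hinge (a point): point on the gate's vertical hinge axis, at the height of post_grip (148 mm above the bench). It does not move with the gate. Axes as the bay: x into the bay, away from the robot; y along the shut gate towards the hinge, which is at the gate's +y end.
- post_grip (a point): gripping point on the axis of the orange upright post fixed to the gate, a round bar 20 mm in diameter, its top 20 mm above the point, its bracket 43 mm below. 55 mm in front of the gate's mid plane (49 mm clear of the panel), 117.5 mm along the gate from the hinge axis, midway between the catches. It spins freely on its spindle, so the hand need not turn.
- pull_post: the orange post itself (same point as post_grip)
- module_mid (a point): bystander: black and grey electrical module 70 x 85 x 87 mm standing inside the bay behind the gate; its centre.
- bin_mid (a point): bystander: open blue parts bin 100 x 90 x 50 mm on the bench beyond the hinge end of the bay; its centre.
- driver_grip (a point): bystander: screwdriver lying on the bench off the free end of the gate; a point in its handle.
- terminals_mid (a point): bystander: grey terminal strip 50 x 100 x 44 mm on the bench off the free end of the bay; its centre.

How it is judged:
By the outcome, as a careful person would: the job done as asked, in the order asked, and still so for the second after the job is handed in, while the arm keeps its last pose, push and grip.
It also fails if it takes over 54 s, if anything falls off the work surface, if the arm or the gripper's body presses on something with over 40 N, if the wrist force passes 120 N, or if a joint passes its speed limit or range.

## Working session

There is one attempt and no reset: what is moved stays moved. The work goes in short steps, Python scripts to look and compute and a tool call to move; the robot and the scene stay as the last step left them, time stands still between calls to the robot, and variables do not carry over. Pictures are saved under pics/ and viewed, and the job is handed in when it is done.

Besides the shell and the picture viewer there is one more tool, called after "Call:" as name([rows], argument=value, ...), one row to a line, values as JSON. arm_command: Moves the arm, as the interface text tells. Its arguments: {"type":"object","properties":{"plan":{"type":"array","items":{"type":"array","items":{"type":"number"}}},"force":{"type":"number"}},"required":["plan"]}

```bash
mkdir -p pics; ls; python3 - <<'E'
from plant import r
import cv2
s=r.get_state();print({k:(v if not hasattr(v,'round') else v) for k,v in s.items()})
for n in ("scene","top"):
    p,d=r.snapshot(n);cv2.imwrite(f"pics/{n}0.png",p[:,:,::-1]);import numpy as np;np.savez(f"{n}0.npz",p=p,d=d)
    print(n,r.calibration(n))
print(r.calibration("wrist"))
E
```

```text
pics
{'clock': 0.0, 'q': array([ 1.20478657,  0.6899731 , -0.19454003,  1.56630479,  0.15729034,
        0.90248331, -0.21510893]), 'qd': array([ 0.00021933, -0.00041404,  0.00087241, -0.00016527, -0.00030517,
        0.00150474, -0.00181609]), 'joint_torque': array([ 8.17318451e-04, -5.27563834e+01, -1.26690131e+00, -1.53428346e+01,
       -5.28004928e-02,  6.67666522e-03,  1.34150887e-04]), 'tool_pos': array([ 0.24301161, -0.57516121,  0.23792793]), 'eef_rot': array([-0.69285879, -0.1410513 ,  0.69317893, -0.13983634]), 'contact_force': array([-0.08361929,  0.55727561,  0.37937679]), 'moment': array([ 0.02485271, -0.05173508, -0.01208701]), 'opening': 1.0028337362657216}
scene {'fx': 438.81373479521466, 'fy': 438.81373479521466, 'cx': 289.373208087001, 'cy': 203.40933980260087, 'eye': array([ 1.34491059, -0.03854098,  0.60621243]), 'orientation': array([ 0.64480646,  0.59423891, -0.3333228 , -0.3464111 ])}
top {'fx': 396.60066798755395, 'fy': 396.60066798755395, 'cx': 277.03961057858237, 'cy': 210.8662901599078, 'eye': array([0.56364131, 0.00931197, 1.00378794]), 'orientation': array([ 0.71215934, -0.70128648,  0.02989881, -0.01150656])}
{'fx': 336.5484436235667, 'fy': 336.5484436235667, 'cx': 281.1856162809293, 'cy': 209.6298448552751, 'mount': array([[-1.26703818e-04, -2.83405401e-01,  9.59000189e-01,
        -1.45418368e-01],
       [ 9.99999440e-01,  9.72005177e-04,  4.19369328e-04,
        -5.02845083e-04],
       [-1.05100468e-03,  9.58999705e-01,  2.83405120e-01,
        -7.34403925e-02],
       [ 0.00000000e+00,  0.00000000e+00,  0.00000000e+00,
         1.00000000e+00]])}
```

View pics/scene0.png

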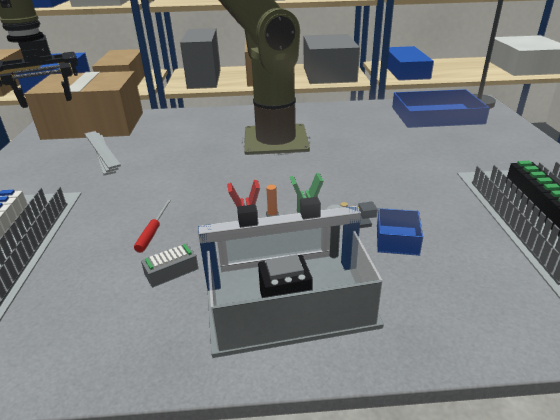

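View pics/top0.png

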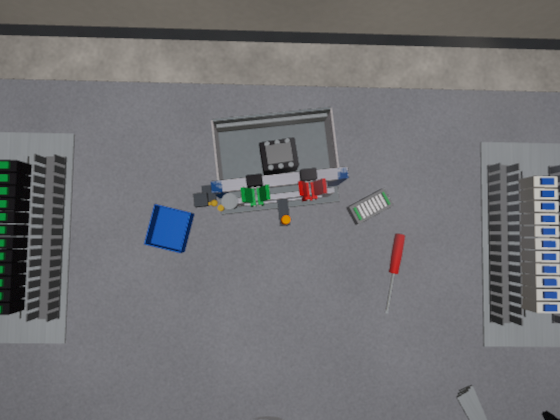

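The scene view shows red (244,195) and green (308,190) catches with the orange post between them (272,200). In the top view, green is at (256,195) on the hinge side, red at (313,189), the post at (286,219), and the bay is yawed a few degrees.

```bash
cat > h.py <<'E'
import numpy as np, cv2
from scipy.spatial.transform import Rotation as R
def pose(r,name,s=None):
    c=r.calibration(name)
    if 'mount' in c:
        s=s or r.get_state();T=np.eye(4);T[:3,:3]=R.from_quat(s['eef_rot']).as_matrix();T[:3,3]=s['tool_pos'];T=T@c['mount']
        return c,T[:3,:3],T[:3,3]
    return c,R.from_quat(c['orientation']).as_matrix(),np.array(c['eye'])
def cloud(c,Rm,e,d):
    v,u=np.indices(d.shape)
    P=np.stack([(u-c['cx'])/c['fx']*d,(v-c['cy'])/c['fy']*d,d],-1)
    return P@Rm.T+e
def onplane(c,Rm,e,u,v,z):
    k=Rm@np.array([(u-c['cx'])/c['fx'],(v-c['cy'])/c['fy'],1]); return e+k*(z-e[2])/k[2]
def masks(p):
    h=cv2.cvtColor(p,cv2.COLOR_RGB2HSV);H,S,V=[h[...,i].astype(int) for i in range(3)]
    return dict(green=(H>45)&(H<80)&(S>130)&(V>50),red=((H<5)|(H>172))&(S>150)&(V>60),orange=(H>=7)&(H<18)&(S>150)&(V>120))
E
python3 - <<'E'
from plant import r
from h import *
for n in ("top","scene"):
    f=np.load(n+"0.npz");p,d=f['p'],f['d'];c,Rm,e=pose(r,n);W=cloud(c,Rm,e,d)
    for k,m in masks(p).items():
        w=(W[...,2]>0.13)&(W[...,2]<0.24)&(W[...,0]>.4)&(W[...,0]<.8)&(abs(W[...,1])<.2)
        m=m&w&(d>0);nn,lab,st,ce=cv2.connectedComponentsWithStats(m.astype(np.uint8))
        for i in range(1,nn):
            if st[i,4]<25: continue
            q=W[lab==i];print(n,k,st[i],ce[i].round(1),"mean",q.mean(0).round(4),"lo",q.min(0).round(4),"hi",q.max(0).round(4))
            q=q[q[:,2]>q[:,2].max()-.012];print("   tops",len(q),q.mean(0).round(4),q.min(0).round(4),q.max(0).round(4))
# header bar direction: from depth in top
f=np.load("top0.npz");d=f['d'];c,Rm,e=pose(r,"top");W=cloud(c,Rm,e,d)
E
python3 - <<'E'
import cv2
for n,(a,b,x,y) in dict(top=(80,240,190,410),scene=(160,360,120,440)).items():
    p=cv2.imread(f"pics/{n}0.png")[a:b,x:y];s=min(800/p.shape[1],600/p.shape[0]);cv2.imwrite(f"pics/{n}0z.png",cv2.resize(p,None,fx=s,fy=s,interpolation=cv2.INTER_CUBIC))
E
```

```text
top green [257 185  13  20 185] [262.8 193.6] mean [0.6463 0.0183 0.1917] lo [0.6272 0.0055 0.1457] hi [0.6626 0.0314 0.2152]
   tops 62 [0.6482 0.0104 0.2103] [0.6342 0.0055 0.2033] [0.6623 0.016  0.2152]
top green [241 188  15  18 190] [247.9 195.3] mean [0.6421 0.0486 0.1942] lo [0.6244 0.0346 0.1638] hi [0.6579 0.0621 0.2156]
   tops 77 [0.6423 0.0558 0.2101] [0.6289 0.0497 0.2038] [0.6557 0.0621 0.2156]
top red [322 179   4  14  42] [323.7 185.6] mean [ 0.6628 -0.1044  0.2113] lo [ 0.6498 -0.1072  0.2063] hi [ 0.6762 -0.1008  0.215 ]
   tops 42 [ 0.6628 -0.1044  0.2113] [ 0.6498 -0.1072  0.2063] [ 0.6762 -0.1008  0.215 ]
top red [298 181  20  20 224] [306.7 190.6] mean [ 0.6548 -0.0728  0.1854] lo [ 0.6388 -0.0948  0.1307] hi [ 0.6752 -0.0543  0.216 ]
   tops 64 [ 0.6574 -0.059   0.2113] [ 0.6432 -0.0653  0.2042] [ 0.6712 -0.0543  0.216 ]
scene red [254 180   5   8  28] [255.8 183.6] mean [ 0.6575 -0.0569  0.213 ] lo [ 0.644  -0.0603  0.2104] hi [ 0.6718 -0.0531  0.2149]
   tops 28 [ 0.6575 -0.0569  0.213 ] [ 0.644  -0.0603  0.2104] [ 0.6718 -0.0531  0.2149]
scene red [228 183   5   9  29] [229.6 187.3] mean [ 0.6655 -0.1036  0.2128] lo [ 0.6505 -0.1072  0.21  ] hi [ 0.6788 -0.0986  0.2148]
   tops 29 [ 0.6655 -0.1036  0.2128] [ 0.6505 -0.1072  0.21  ] [ 0.6788 -0.0986  0.2148]
```

View pics/top0z.png

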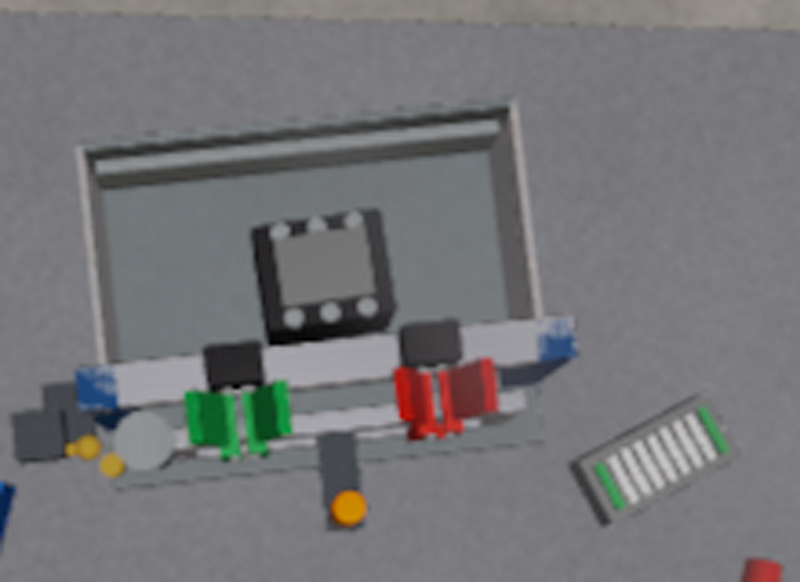

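View pics/scene0z.png

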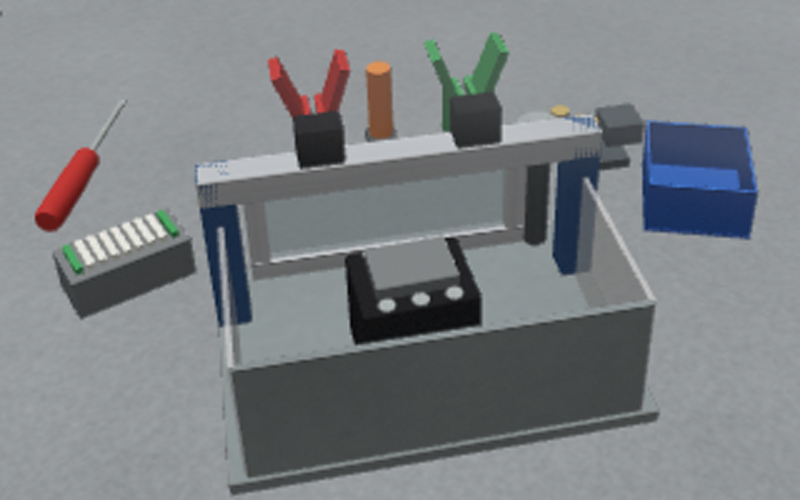

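```bash
python3 - <<'E'
from plant import r
from h import *
for n,(u0,u1,v0,v1) in dict(top=(270,300,205,230),scene=(262,282,180,220)).items():
    f=np.load(n+"0.npz");p,d=f['p'],f['d'];c,Rm,e=pose(r,n);W=cloud(c,Rm,e,d)
    h=cv2.cvtColor(p,cv2.COLOR_RGB2HSV);m=np.zeros(d.shape,bool);m[v0:v1,u0:u1]=1
    m&=(h[...,0]<25)&(h[...,1]>150);vs,us=np.nonzero(m);print(n,m.sum(),h[m].mean(0),us.min(),us.max(),vs.min(),vs.max(),us.mean(),vs.mean());q=W[m];print(q.mean(0),q.min(0),q.max(0))
    if n=="top":
        t=m&(W[...,2]>.155);vs,us=np.nonzero(t);print(us.mean(),vs.mean(),onplane(c,Rm,e,us.mean(),vs.mean(),.168))
    print("dark pix",0)
s=r.get_state();print(R.from_quat(s['eef_rot']).as_matrix().round(3))
E
```

```text
top 75 [ 18.30666667 241.46666667 183.29333333] 281 290 215 224 285.2 219.34666666666666
[ 0.59544261 -0.02990433  0.15986848] [ 0.58690068 -0.03970383  0.10429607] [ 0.60507313 -0.02189945  0.17168261]
285.6666666666667 218.984126984127 [ 0.5959582  -0.03054455  0.168     ]
dark pix 0
scene 20 [ 13.   151.15 217.5 ] 267 274 185 188 270.1 186.6
[ 0.59562108 -0.03087853  0.16913726] [ 0.58901453 -0.03691165  0.1679754 ] [ 0.60340865 -0.02311178  0.17051763]
dark pix 0
[[-0.001  0.389 -0.921]
 [ 0.001 -0.921 -0.389]
 [-1.    -0.002  0.   ]]
```

```bash
python3 - <<'E'
from plant import r
from h import *
f=np.load("top0.npz");c,Rm,e=pose(r,"top");W=cloud(c,Rm,e,f['d'])
for n,(u0,u1,v0,v1) in dict(cyl=(220,236,193,208),dark=(193,215,185,207),header=(262,300,172,185),blackG=(247,262,174,187),colR=(338,350,168,180),bin=(143,195,203,253)).items():
    q=W[v0:v1,u0:u1].reshape(-1,3);print(n,np.percentile(q,[2,50,98],axis=0).round(3).tolist())
E
```

```text
cyl [[0.622, 0.08, 0.012], [0.638, 0.096, 0.132], [0.655, 0.127, 0.135]]
dark [[0.624, 0.125, -0.002], [0.646, 0.15, 0.131], [0.683, 0.197, 0.151]]
header [[0.671, -0.057, 0.013], [0.685, -0.02, 0.15], [0.718, 0.021, 0.181]]
blackG [[0.664, 0.023, 0.152], [0.676, 0.037, 0.182], [0.688, 0.052, 0.185]]
colR [[0.687, -0.2, -0.002], [0.699, -0.157, 0.149], [0.733, -0.144, 0.153]]
bin [[0.517, 0.193, -0.003], [0.576, 0.254, 0.003], [0.637, 0.318, 0.051]]
```

Call:
arm_command([
  [0.07,-0.02,0,0,0.135],
  [0.07,0,0,0,0.136],
  [0.07,0,-0.04,-0.035,0],
  [0.07,0,-0.04,-0.035,0],
  [0.07,0,-0.04,-0.035,0],
  [0.07,0,-0.04,-0.035,0],
], force=20)

```text
clock: 0.85
tool_pos: [0.3622, -0.3974, 0.2585]
eef_rot: [-0.706, -0.046, 0.706, -0.045]
contact_force: [0.6, -0.3, 1.0]
opening: 0.794
```

Call:
arm_command([
  [0.07,0,-0.039,-0.0336,0],
  [0.07,0,-0.039,-0.0336,0],
  [0.07,0,-0.039,-0.0336,0],
  [0.07,0,-0.039,-0.0336,0],
  [0.07,0,-0.039,-0.0336,0],
  [0.07,0,-0.039,-0.0336,0],
  [0.07,0,-0.039,-0.0336,0],
  [0.07,0,-0.039,-0.0336,0],
  [0.07,0,-0.039,-0.0336,0],
  [0.07,0,-0.039,-0.0336,0],
  [0.07,0,0,0,0],
  [0.07,0,0,0,0],
])

```text
clock: 2.35
tool_pos: [0.644, 0.03, 0.2581]
eef_rot: [-0.705, -0.045, 0.706, -0.046]
contact_force: [0.2, -0.2, 0.9]
opening: 0.79
```

```bash
cat > look.py <<'E'
import sys
from plant import r
from h import *
n,name=sys.argv[1:3]
s=r.get_state();p,d=r.snapshot(n);cv2.imwrite(f"pics/{name}.png",p[:,:,::-1])
c,Rm,e=pose(r,n,s);np.savez(name+".npz",p=p,d=d,Rm=Rm,e=e)
print(s['clock'],s['tool_pos'].round(4),s['opening'],s['contact_force'].round(1))
W=cloud(c,Rm,e,d);M=masks(p);M['orange']=None
h=cv2.cvtColor(p,cv2.COLOR_RGB2HSV);M['orange']=(h[...,0]>6)&(h[...,0]<24)&(h[...,1]>140)&(h[...,2]>90)
for k,m in M.items():
    m=m&(d>0)&(W[...,2]>.14)&(W[...,2]<.24);nn,lab,st,ce=cv2.connectedComponentsWithStats(m.astype(np.uint8))
    for i in range(1,nn):
        if st[i,4]<30: continue
        q=W[lab==i];q=q[q[:,2]>q[:,2].max()-.012];print(k,st[i],ce[i].round(0),"tops",len(q),q.mean(0).round(4),q.min(0).round(4),q.max(0).round(4))
E
python3 look.py wrist w1; python3 look.py top t1
```

```text
2.35 [0.644  0.03   0.2581] 0.7902547748029551 [ 0.2 -0.2  0.9]
green [ 228  191   44   63 1793] [247. 222.] tops 854 [0.6444 0.0574 0.209 ] [0.6281 0.0505 0.2016] [0.6585 0.0642 0.2136]
green [ 280  191   42   63 1784] [302. 222.] tops 843 [0.6503 0.0124 0.209 ] [0.635  0.0053 0.2013] [0.6642 0.0191 0.2133]
red [ 397  191  116   64 4887] [457. 221.] tops 1820 [ 0.6622 -0.0827  0.2093] [ 0.6427 -0.1097  0.2026] [ 0.6787 -0.0506  0.2145]
orange [332 255  24  38 639] [345. 273.] tops 434 [ 0.598  -0.0268  0.1657] [ 0.5863 -0.0354  0.1572] [ 0.6062 -0.0199  0.1692]
2.4 [0.6439 0.029  0.2583] 0.7963171853252242 [ 0.1 -1.  -0.4]
red [322 179   4  14  44] [324. 185.] tops 44 [ 0.6631 -0.1043  0.2113] [ 0.6498 -0.1074  0.2079] [ 0.6765 -0.1009  0.2168]
red [315 185   6  14  35] [317. 192.] tops 11 [ 0.6532 -0.0959  0.1908] [ 0.6491 -0.0988  0.1862] [ 0.6584 -0.0938  0.1979]
```

View pics/w1.png

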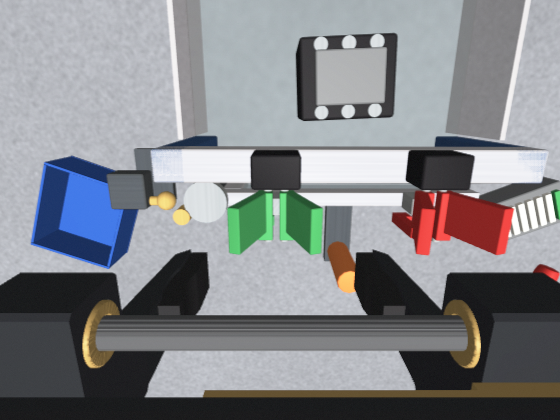

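The wrist view shows the green ears at (250,222) and (302,222). The fingers are centred about 8 px to the right, so I shift about 5 mm towards the hinge and descend.

Call:
arm_command([
  [0.075,0,-0.0045,-0.0035,0],
  [0.075,0.02,0,0,0],
  [0.075,0.02,0,0,0],
  [0.075,0.02,0,0,0],
  [0.075,0.019,0,0,0],
  [0.075,0,0,0,0],
  [0.075,0,0,0,0],
])

```text
clock: 3.32
tool_pos: [0.6482, 0.0356, 0.1806]
eef_rot: [0.706, 0.045, -0.705, 0.045]
contact_force: [-0.4, 0.4, -0.1]
opening: 0.85
```

```bash
python3 look.py wrist w2
```

```text
3.325 [0.6482 0.0356 0.1806] 0.8495116875933213 [-0.4  0.4 -0.1]
green [ 210  238   68   77 3939] [246. 280.] tops 1443 [0.6504 0.0581 0.2083] [0.637  0.0515 0.2012] [0.6592 0.0649 0.2132]
green [ 288  238   70   77 4064] [320. 280.] tops 1416 [0.6562 0.0136 0.2083] [0.6407 0.0067 0.2011] [0.6649 0.019  0.2131]
red [ 474  235   86   41 2843] [517. 255.] tops 301 [ 0.6722 -0.0561  0.2011] [ 0.6672 -0.0618  0.1956] [ 0.6738 -0.0514  0.2076]
red [447 263  23  20 228] [455. 271.] tops 228 [ 0.6439 -0.0681  0.1456] [ 0.6376 -0.0735  0.1401] [ 0.6472 -0.0654  0.152 ]
orange [365 351  36  20 551] [383. 359.] tops 551 [ 0.5945 -0.0291  0.1673] [ 0.5864 -0.0382  0.161 ] [ 0.6011 -0.0198  0.1691]
```

View pics/w2.png

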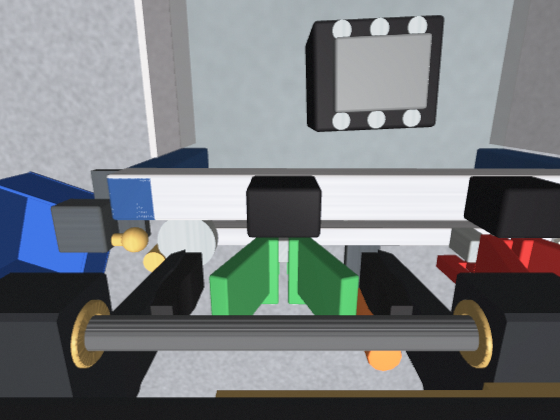

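The green ears (213–353 px) sit between the fingers (about 200 and 365 px), so I squeeze.

Call:
arm_command([
  [0.04,0,0,0,0],
  [0.03,0,0,0,0],
  [0.02,0,0,0,0],
  [0.01,0,0,0,0],
  [0.0,0,0,0,0],
  [0,0,0,0,0],
  [0,0,0,0,0],
  [0,0,0,0,0],
], force=25)

```text
clock: 4.38
tool_pos: [0.6489, 0.0347, 0.1814]
eef_rot: [0.707, 0.045, -0.704, 0.046]
contact_force: [-0.6, -1.4, 7.2]
opening: 0.254
```

```bash
python3 look.py wrist w3
```

```text
4.375 [0.6489 0.0347 0.1814] 0.2539356866868488 [-0.6 -1.4  7.2]
green [ 255  238   54   77 3783] [281. 276.] tops 1824 [0.6558 0.0361 0.2132] [0.6454 0.0251 0.2044] [0.6625 0.0468 0.2164]
red [ 444  235  116   80 6479] [512. 274.] tops 1404 [ 0.6653 -0.0542  0.2093] [ 0.6504 -0.0605  0.202 ] [ 0.6734 -0.0499  0.214 ]
```

View pics/w3.png

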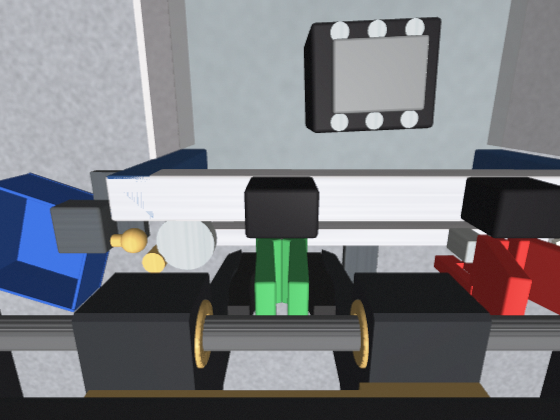

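The opening is 22.4 mm, so the green ears are upright and together at their stops. I release, lift, and move 115 mm along the gate to red.

Call:
arm_command([
  [0.03,0,0,0,0],
  [0.05,0,0,0,0],
  [0.07,0,0,0,0],
  [0.075,0,0,0,0],
  [0.075,-0.025,0,0,0],
  [0.075,-0.025,0,0,0],
  [0.075,-0.025,0,0,0],
  [0.075,0,0.038,0,0],
  [0.075,0,0.038,0,0],
  [0.075,0,0.039,0,0],
  [0.075,0,0,0,0],
  [0.075,0,0,0,0],
])

```text
clock: 5.92
tool_pos: [0.6623, -0.077, 0.2545]
eef_rot: [-0.706, -0.046, 0.706, -0.045]
contact_force: [0.0, 0.4, -0.0]
opening: 0.852
```

```bash
python3 look.py wrist w4
```

```text
5.925 [ 0.6623 -0.077   0.2545] 0.8520784283605661 [ 0.   0.4 -0. ]
green [  71  198  105   67 4134] [113. 231.] tops 2041 [0.6476 0.0331 0.2126] [0.6306 0.0218 0.2051] [0.6621 0.0466 0.2171]
red [ 240  198   42   66 1971] [261. 230.] tops 863 [ 0.6593 -0.0577  0.2099] [ 0.6423 -0.0641  0.2022] [ 0.6732 -0.0506  0.2142]
red [ 289  198   45   66 2142] [310. 230.] tops 874 [ 0.6648 -0.1018  0.2088] [ 0.6485 -0.109   0.2014] [ 0.6788 -0.0951  0.2134]
orange [201 262  28  38 712] [214. 280.] tops 489 [ 0.5985 -0.0312  0.1659] [ 0.5867 -0.0392  0.157 ] [ 0.6064 -0.0227  0.169 ]
```

View pics/w4.png

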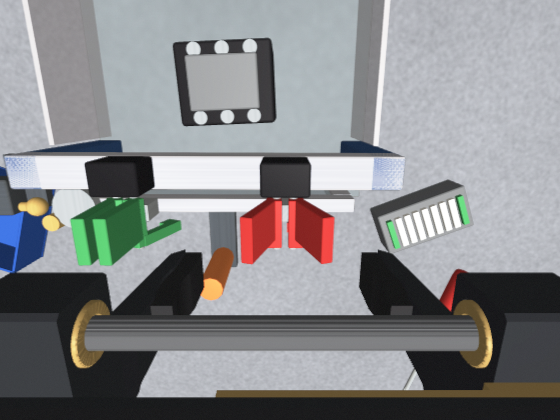

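The green ears stay together (75–147 px). The red ears at (261,230) and (310,230) are nearly centred, so I correct by 2.5 mm, descend and squeeze.

Call:
arm_command([
  [0.075,0,0.0025,0,0],
  [0.075,0.02,0,0,0],
  [0.075,0.02,0,0,0],
  [0.075,0.02,0,0,0],
  [0.075,0.015,0,0,0],
  [0.075,0,0,0,0],
  [0.06,0,0,0,0],
  [0.04,0,0,0,0],
  [0.03,0,0,0,0],
  [0.02,0,0,0,0],
  [0.01,0,0,0,0],
  [0,0,0,0,0],
])

```text
clock: 7.48
tool_pos: [0.6638, -0.0794, 0.1818]
eef_rot: [0.707, 0.046, -0.704, 0.045]
contact_force: [-1.7, 2.0, 7.8]
opening: 0.252
```

Call:
arm_command([
  [0,0,0,0,0],
  [0,0,0,0,0],
  [0,0,0,0,0],
])

```text
clock: 7.85
tool_pos: [0.6639, -0.0793, 0.1818]
eef_rot: [0.707, 0.046, -0.704, 0.045]
contact_force: [-0.5, 3.2, 7.5]
opening: 0.252
```

```bash
python3 look.py wrist w5
```

```text
7.85 [ 0.6639 -0.0793  0.1818] 0.25194184035152084 [-0.5  3.2  7.5]
green [   0  236  136   79 6500] [ 48. 277.] tops 1277 [0.6544 0.0256 0.2099] [0.642  0.0227 0.2041] [0.6627 0.0331 0.2161]
red [ 254  239   55   76 3825] [281. 276.] tops 1807 [ 0.6705 -0.078   0.2132] [ 0.6605 -0.0887  0.2044] [ 0.677  -0.0671  0.2163]
```

View pics/w5.png

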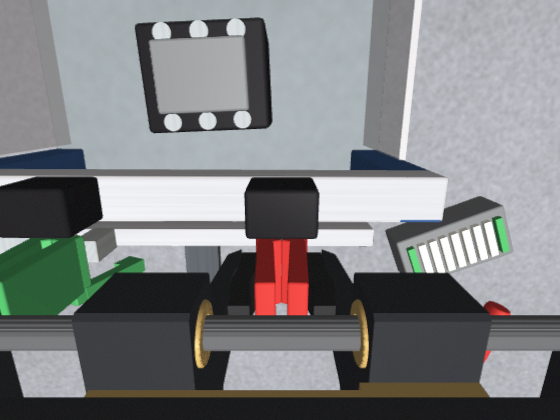

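Red is at its stops as well (22.2 mm opening). I release it, lift, and go over the post.

Call:
arm_command([
  [0.03,0,0,0,0],
  [0.05,0,0,0,0],
  [0.07,0,0,0,0],
  [0.075,0,0,0,0],
  [0.075,-0.025,0,0,0],
  [0.075,-0.025,0,0,0],
  [0.075,-0.02,0,0,0],
  [0.06,0,0,0.032,0],
  [0.06,0,-0.0285,0.032,0],
  [0.06,0,-0.0285,0,0],
  [0.06,0,0,0,0],
  [0.06,0,0,0,0],
])

```text
clock: 9.4
tool_pos: [0.5923, -0.0337, 0.2497]
eef_rot: [0.706, 0.045, -0.706, 0.046]
contact_force: [0.7, -0.6, 0.3]
opening: 0.684
```

```bash
python3 look.py wrist w6; python3 look.py top t6;  python3 look.py scene s6
```

```text
9.4 [ 0.5923 -0.0337  0.2497] 0.6838074383386497 [ 0.7 -0.6  0.3]
green [ 144  104   91   58 3676] [181. 133.] tops 2172 [0.6465 0.0334 0.2132] [0.6304 0.022  0.2047] [0.6612 0.0466 0.2167]
red [ 320  104   87   58 3668] [370. 134.] tops 2181 [ 0.6607 -0.078   0.2133] [ 0.6446 -0.0905  0.2048] [ 0.6762 -0.0667  0.2168]
orange [264 191  26  34 732] [277. 208.] tops 609 [ 0.5972 -0.0294  0.1667] [ 0.5867 -0.0385  0.1571] [ 0.6059 -0.0202  0.1691]
9.45 [ 0.5923 -0.0341  0.2496] 0.677142198604117 [-0.   0.5 -0.4]
green [249 185  13  20 179] [255. 194.] tops 119 [0.6458 0.0328 0.2149] [0.6309 0.0214 0.2077] [0.6613 0.0439 0.2189]
9.5 [ 0.5923 -0.0342  0.2496] 0.6840834396561032 [-1.1 -0.4 -0.6]
orange [267 185   9   5  34] [271. 187.] tops 34 [ 0.5969 -0.0297  0.169 ] [ 0.5885 -0.0371  0.167 ] [ 0.6059 -0.0214  0.1704]
```

View pics/w6.png

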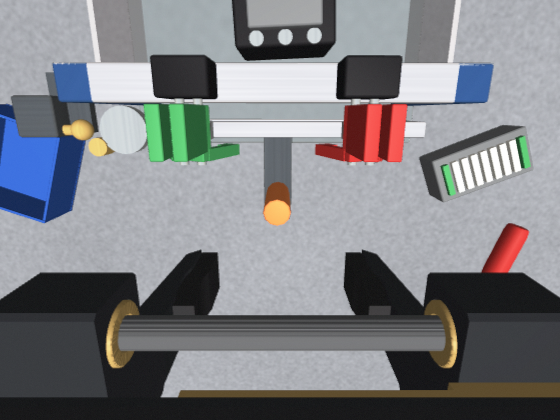

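View pics/s6.png

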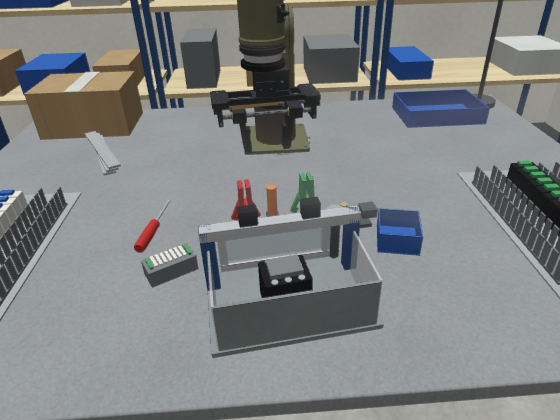

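Both catches show ears together and still open. The post is at (277,208) px, or (0.597, -0.030). I centre 3 mm short of the post axis, to keep the body clear of the ears, then descend.

Call:
arm_command([
  [0.06,0,-0.0035,-0.002,0],
  [0.06,0.025,0,0,0],
  [0.06,0.025,0,0,0],
  [0.06,0.025,0,0,0],
  [0.06,0.025,0,0,0],
  [0.06,0.018,0,0,0],
  [0.06,0,0,0,0],
  [0.06,0,0,0,0],
])

```text
clock: 10.55
tool_pos: [0.5941, -0.0288, 0.1323]
eef_rot: [0.706, 0.045, -0.705, 0.045]
contact_force: [-0.2, -0.9, -0.1]
opening: 0.682
```

```bash
python3 look.py wrist w7
```

```text
10.55 [ 0.5941 -0.0288  0.1323] 0.6817236211758867 [-0.2 -0.9 -0.1]
green [    0   104   210   151 21428] [ 78. 174.] tops 11085 [0.6468 0.0272 0.2122] [0.6306 0.0215 0.2049] [0.6619 0.039  0.2169]
red [  361   105   199   151 19660] [487. 175.] tops 8576 [ 0.6588 -0.0699  0.2118] [ 0.6441 -0.0835  0.2046] [ 0.6741 -0.0654  0.2166]
orange [ 260  255   51   61 2555] [285. 288.] tops 46 [ 0.6204 -0.0258  0.2082] [ 0.6192 -0.031   0.2069] [ 0.6217 -0.0205  0.2098]
```

View pics/w7.png

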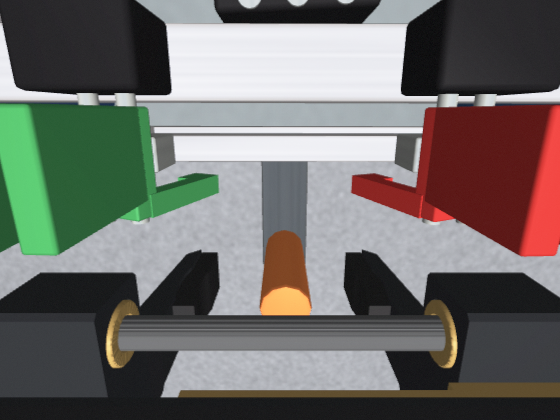

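The post (285,288) is centred between the fingers, so I grip it.

Call:
arm_command([
  [0.03,0,0,0,0],
  [0.015,0,0,0,0],
  [0.01,0,0,0,0],
  [0.01,0,0,0,0],
  [0.01,0,0,0,0],
], force=50)

```text
clock: 11.22
tool_pos: [0.5935, -0.03, 0.1318]
eef_rot: [0.706, 0.045, -0.706, 0.046]
contact_force: [-0.1, -3.2, 0.6]
opening: 0.213
```

```bash
python3 - <<'E'
import numpy as np
# tool shifts (dy,dz) per row along arc; bay frame: tool y=-bay y, tool z=-bay x
f=lambda t:np.array([-.055*np.cos(t)-.1175*np.sin(t), .055*np.sin(t)-.1175*np.cos(t)])
ts=np.r_[np.arange(0,1.58,.08),1.56]
p=[f(t) for t in ts]
for a,b,t in zip(p,p[1:],ts[1:]): d=b-a;print(round(t,2),"dy %.4f dz %.4f"%(-d[1],-d[0]))
E
```

```text
0.08 dy -0.0048 dz 0.0092
0.16 dy -0.0055 dz 0.0088
0.24 dy -0.0062 dz 0.0083
0.32 dy -0.0068 dz 0.0078
0.4 dy -0.0074 dz 0.0072
0.48 dy -0.0080 dz 0.0066
0.56 dy -0.0085 dz 0.0060
0.64 dy -0.0089 dz 0.0053
0.72 dy -0.0093 dz 0.0045
0.8 dy -0.0097 dz 0.0038
0.88 dy -0.0099 dz 0.0030
0.96 dy -0.0101 dz 0.0022
1.04 dy -0.0103 dz 0.0014
1.12 dy -0.0104 dz 0.0005
1.2 dy -0.0104 dz -0.0003
1.28 dy -0.0103 dz -0.0011
1.36 dy -0.0102 dz -0.0019
1.44 dy -0.0100 dz -0.0027
1.52 dy -0.0098 dz -0.0035
1.56 dy -0.0048 dz -0.0021
```

Call:
arm_command([
  [0.01,0,-0.0048,0.0092,0],
  [0.01,0,-0.0055,0.0088,0],
  [0.01,0,-0.0062,0.0083,0],
  [0.01,0,-0.0068,0.0078,0],
  [0.01,0,0,0,0],
])

```text
clock: 11.85
tool_pos: [0.5557, -0.0103, 0.1317]
eef_rot: [-0.705, -0.045, 0.706, -0.046]
contact_force: [0.2, -4.0, 0.0]
opening: 0.212
```

```bash
python3 look.py wrist w8
```

```text
11.85 [ 0.5557 -0.0103  0.1317] 0.21182825731466054 [ 0.2 -4.   0. ]
green [   21     0   243   108 17536] [137.  48.] tops 9802 [0.6365 0.0325 0.2129] [0.6298 0.0221 0.2051] [0.6451 0.0449 0.2171]
red [ 427    0  133  109 7171] [518.  67.] tops 2308 [ 0.6526 -0.0686  0.1785] [ 0.6385 -0.0766  0.1741] [ 0.6657 -0.0653  0.1861]
orange [ 255  256   53   60 2573] [281. 289.] tops 46 [ 0.5821 -0.0062  0.2076] [ 0.5811 -0.0116  0.2065] [ 0.5831 -0.0008  0.2085]
```

View pics/w8.png

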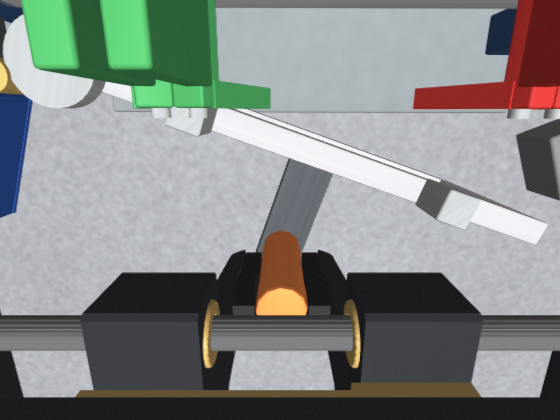

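The gate swings with the hand: the frame is tilted about 0.3 rad and the post is held at (281,289). I continue along the arc.

Call:
arm_command([
  [0.01,0,-0.0074,0.0072,0],
  [0.01,0,-0.008,0.0066,0],
  [0.01,0,-0.0085,0.006,0],
  [0.01,0,-0.0089,0.0053,0],
  [0.01,0,-0.0093,0.0045,0],
  [0.01,0,-0.0097,0.0038,0],
  [0.01,0,-0.0099,0.003,0],
  [0.01,0,-0.0101,0.0022,0],
  [0.01,0,-0.0103,0.0014,0],
  [0.01,0,0,0,0],
])

```text
clock: 13.15
tool_pos: [0.5067, 0.0678, 0.1318]
eef_rot: [0.706, 0.047, -0.705, 0.046]
contact_force: [3.9, -1.8, -2.1]
opening: 0.213
```

```bash
python3 look.py wrist w9
```

```text
13.15 [0.5067 0.0678 0.1318] 0.2130130323724275 [ 3.9 -1.8 -2.1]
orange [ 255  255   53   61 2589] [281. 289.] tops 47 [0.5329 0.0718 0.2076] [0.5317 0.0664 0.2066] [0.5338 0.0772 0.2089]
```

View pics/w9.png

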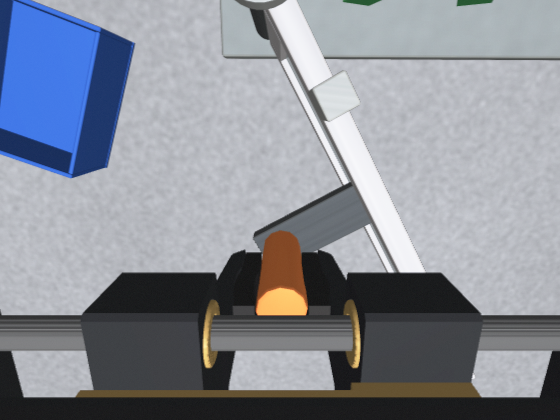

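Call:
arm_command([
  [0.01,0,-0.0104,0.0005,0],
  [0.01,0,-0.0104,-0.0003,0],
  [0.01,0,-0.0103,-0.0011,0],
  [0.01,0,-0.0102,-0.0019,0],
  [0.01,0,-0.01,-0.0027,0],
  [0.01,0,-0.0098,-0.0035,0],
  [0.01,0,-0.0048,-0.0021,0],
  [0.01,0,0,0,0],
  [0.01,0,0,0,0],
  [0.01,0,0,0,0],
])

```text
clock: 14.45
tool_pos: [0.5096, 0.1307, 0.1318]
eef_rot: [0.706, 0.044, -0.705, 0.045]
contact_force: [5.3, -5.4, -0.9]
opening: 0.214
```

```bash
python3 look.py wrist w10; python3 look.py top t10; python3 look.py scene s10; python3 - <<'E'
from plant import r
from h import *
c=r.calibration("top")
s=r.get_state();Rm=R.from_quat(s['eef_rot']).as_matrix();b=np.array([.992,.128]);print(s['tool_pos'])
# gate angle from wrist image: white frame top line edges -> plane z=.122
f=np.load("w10.npz");p,d=f['p'],f['d'];c=r.calibration("wrist");W=cloud(c,f['Rm'],f['e'],d)
g=cv2.cvtColor(p,cv2.COLOR_RGB2HSV);m=(abs(W[...,2]-.121)<.006)&(g[...,1]<40)&(d>0)
q=W[m];print(m.sum(),q.mean(0));v=np.linalg.svd(q[:,:2]-q[:,:2].mean(0))[2][0];v*=-np.sign(v@b)
print("gate dir",v,"angle from bay -y dir (rad)",np.arccos(v@np.array([.128,-.992])))
E
```

```text
14.45 [0.5096 0.1307 0.1318] 0.21413342121316314 [ 5.3 -5.4 -0.9]
green [520   0  40  30 957] [541.  14.] tops 925 [0.6255 0.0547 0.1458] [0.6219 0.0478 0.1404] [0.6303 0.059  0.1524]
orange [ 256  256   52   60 2176] [281. 287.] tops 48 [0.536  0.1347 0.2077] [0.535  0.1291 0.2067] [0.5371 0.1402 0.2087]
14.5 [0.5096 0.1307 0.1318] 0.21186966068135035 [ 4.4 -5.3 -1.2]
green [246 185  23  22 250] [256. 196.] tops 119 [0.6458 0.0328 0.2151] [0.631  0.0215 0.2112] [0.6613 0.0438 0.2189]
red [298 179  23  22 233] [310. 191.] tops 112 [ 0.66   -0.0795  0.2145] [ 0.6451 -0.0907  0.2078] [ 0.6754 -0.0688  0.2194]
14.55 [0.5097 0.1307 0.1318] 0.21252531444350403 [ 5.  -4.8 -1.5]
[0.50965412 0.13069313 0.1317597 ]
6776 [0.57456373 0.09054938 0.12121123]
gate dir [-0.93824353 -0.34597555] angle from bay -y dir (rad) 1.3457899507132123
```

View pics/w10.png

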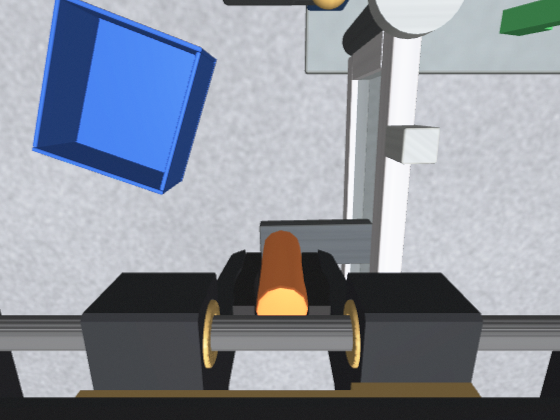

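View pics/s10.png

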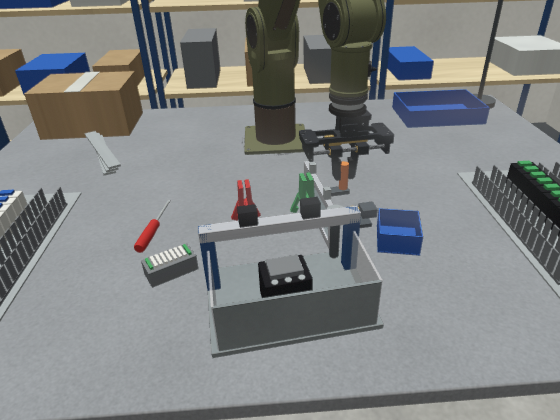

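View pics/t10.png

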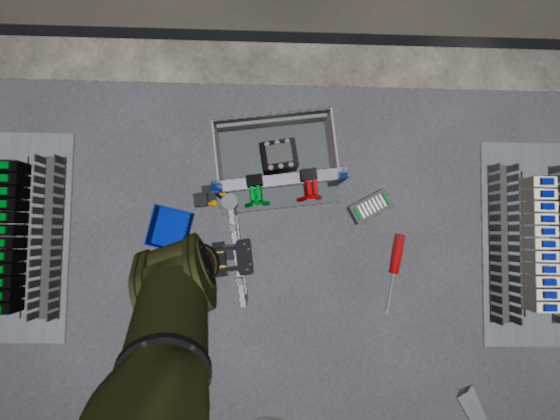

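The wrist and top views show the gate square: in the top view it runs (235,215) to (243,303), 5° off vertical, and the bay front is also tilted about 5°. My numeric fit of 1.35 rad included the hinge disc, so I repeat it with a narrower mask, compare the bystanders, and hand in.

```bash
python3 - <<'E'
from plant import r
from h import *
f=np.load("w10.npz");p,d=f['p'],f['d'];c=r.calibration("wrist");W=cloud(c,f['Rm'],f['e'],d)
m=np.zeros(d.shape,bool);m[45:265,375:425]=1;m&=(abs(W[...,2]-.121)<.005)
q=[];
for v in range(50,262,4):
    u=np.nonzero(m[v])[0]
    if len(u)>3: q.append(W[v,u].mean(0)[:2] if 0 else np.median(W[v,u],0)[:2])
q=np.array(q);vx,vy,_,_=cv2.fitLine(q.astype(np.float32),cv2.DIST_HUBER,0,.001,.001).ravel();v=np.array([vx,vy]);v*=-np.sign(vx)
print("gate angle",np.arccos(v@np.array([.128,-.992])))
s=r.get_state()['tool_pos'];h=np.array([.6354,.0930]);post=s[:2]+.003*np.array([.992,.128])-h
print("from post", (np.arctan2(-.1175*.992-(-.055)*-.128*-1*-1 if 0 else 0,1)), np.degrees(np.arctan2(post[1],post[0])))
B=lambda x,y:np.array([[.992,-.128],[.128,.992]])@[x,y]
a0=np.arctan2(*B(-.055,-.1175)[::-1]);a1=np.arctan2(post[1],post[0]);print("swing",(a0-a1)%(2*np.pi))
a=np.load("top0.npz")['p'].astype(int);b=np.load("t10.npz")['p'].astype(int)
for n,(u0,u1,v0,v1) in dict(module=(255,303,132,172),terms=(342,398,180,230),driver=(380,410,228,318),bin=(143,197,200,236)).items():
    print(n,abs(a-b)[v0:v1,u0:u1].mean(), cv2.phaseCorrelate(a[v0:v1,u0:u1].mean(2),b[v0:v1,u0:u1].mean(2)))
print(abs(r.get_state()['qd']).max())
E
```

```text
gate angle 1.5538454346540875
from post 0.0 162.76870252921373
swing 1.5620711260949367
module 6.938541666666667 ((0.03819243487353674, -0.002309183901353151), 1.0020796180123641)
terms 8.176666666666666 ((-0.0009914641558310677, -0.011504053223532651), 0.9968314798926513)
driver 7.859876543209877 ((0.0012067269213531517, 0.11312718281912026), 0.9940223954668932)
bin 7.524176954732511 ((0.06573486078389834, -0.17797924788970576), 0.8235023665975587)
0.0013093445811446598
```

```bash
python3 -c "
from plant import r
print(r.finish_job())"
```

```text
the job is handed in; nothing more can be done
None
```

The job is handed in. I squeezed the green catch fully open first, then the red one, and swung the gate out by its orange post past the detent. The gripper is still holding the post.

- **Catches:** each closed to about 22 mm, which is at its stops. Both still show open in the final pictures.
- **Gate:** it stands at 1.55 rad by the gate frame and 1.56 rad by the post position, so about square to the bay. The arm is still, with about 7 N on the wrist. It took about 14.6 s of the 54 s allowed.
- **Bystanders:** comparing the first and last top views, the module, screwdriver and terminal strip moved less than 0.12 pixel. The bin reads 0.18 pixel, less reliably because the arm partly covers it, so I see no shift.
- **Disagreement:** my first measurement of the gate angle gave 1.35 rad, because the mask also picked up pixels off the gate frame, I believe the hinge disc. The narrower fit on the frame gave the 1.55 rad, and the pictures agree with it.

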